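Load the block incubator and set its minutes drum

TASK

Put the tube rack with the grip bar on the incubator's spring lift, lengthwise between the guides, and press it down until the catch holds it there. Set the minutes drum to 7 with the step key beside its window. Keep the rack upright, don't force anything, and leave the other things on the bench where they are.

Things in the scene. Friction and masses are not known exactly. Their poses are not given: they have to be found in the camera images.
- incubator: block incubator, fixed to the bench: cream box 220 mm deep (x) by 280 mm wide (y); origin at the centre of its underside, z up, x from front to back, y to its left (the robot stands at its front). Left part: flat deck 80 mm high with a 152 x 82 mm steel-trimmed well holding the spring lift. Right part: console, its panel sloping up 15 degrees to the back (70 mm high in front, 127 mm at the back)
- lift_tray (a point): centre of the upper face of the lift's aluminium tray (moves with it; axes as the incubator's), 84 mm above the bench when empty. Clear floor 132 mm along x by 56 mm along y between flared guides that stand 9 mm high and widen upwards by 4 mm a side
- lift (a joint): how far the tray has sunk, m: 0 empty. Spring 0.22 N/mm, yields from about 4 N: the rack's weight alone sinks it up to 8 mm. Pushed on with up to 11 N more, a sprung bolt in the well's left wall snaps over it and holds it once let go; a firm rubber stop lies 1 mm below. Bolt and stop sit on a depth slide that may be set anywhere from 13 to 33 mm down: find it by feel. Black thumb-piece on the left side
- window (a point): centre of the drum's window, on the surface of the sloped panel: z square out of the panel, x up the slope, y left. Window 24 (y) x 20 mm (x) under a clear pane, dark index marks left and right. The one numeral in it is the setting in minutes: dark, 15 mm high, on white, upright when read from the incubator's front
- drum (a joint): turn of the numbered drum, rad: 0.6283 per number; 0 shows 0, 4.398 shows 7; after 9 comes 0 again. It clicks into place at whole numbers and only steps forward, one number for each full press of the key
- key_top (a point): middle of the top of the step key: grey, 26 x 26 mm, 18 mm out of the sloped panel, 62 mm right of the window. z square out of the panel, x up the slope; moves with the key. Travel 11 mm into the panel: 2 to 4 N for 6 mm, then about 8 N, easing until the drum steps at 10 to 10.5 mm, then a firm rubber stop. A shorter press lets the drum fall back; let the key come fully up between presses
- rack_grip (a point): centre of the upright grip bar of the tube rack to be loaded (loose; 0.28 to 0.56 kg): bar 30 mm (x) by 12 mm (y) by 34 mm (z) on the middle of a grey open-sided rack 124 mm (x) by 50 mm (y) by 42 mm high; two pairs of shut tubes either side of the bar, lids 14 mm proud, nearest lid 24 mm from the middle along x. This point is 59 mm above the rack's underside, 17 mm above the block's top; x along the rack
- rack: the same tube rack; origin at the centre of its underside
- spare_rack: bystander, loose: same kind of rack, 124 x 50 x 42 mm, without grip bar, mostly empty holes; origin at the centre of its underside
- tip_box: bystander, loose: tip box 124 x 84 x 84 mm, dark base and milky lid; origin under its centre
- buffer_bottle: bystander, loose: white bottle, 48 mm across, 105 mm high; origin under its centre
- beaker: bystander, loose: clear cup, 60 mm across, 70 mm high; origin under its centre
- well_plate: bystander, loose: flat well plate 128 x 86 x 12 mm; origin under its centre
- pipette: bystander, loose: pipette lying down, about 245 mm long, 31 mm high; origin near its middle
- dish_stack: bystander, loose: round dishes 90 mm across, 28 mm high; origin under its centre
There are look-alikes about, which are no part of the job. What is shaped like the rack but orange is not meant.

How it is judged (in metres and radians):
At the end, for the whole second after the job is handed in: The rack stands upright and still on the floor of the lift's tray (within 10 mm of its middle each way, 0.12 rad of its length either way round, 4.5 mm in height), the catch holds the lift down (sunk over 11.8 mm with nothing pushing it), and the drum shows 7 (within 0.12 rad) (value of joint lift above 0.0118 m and x of rack_grip in the frame of lift_tray between -0.01 and 0.01 m and y of rack_grip in the frame of lift_tray between -0.01 and 0.01 m and z of rack_grip in the frame of lift_tray between 0.0545 and 0.0635 m and angle between the x axis of rack_grip and the x axis of lift_tray, either way round below 0.12 rad and angle between rack_grip's own z axis and vertical below 0.1 rad and linear speed of rack below 0.02 m/s and (value of joint drum between 4.2782 and 4.5182 rad or value of joint drum between 10.5614 and 10.8014 rad)); the robot touches nothing.
It fails at once if the incubator, its lift or its key is forced (more than 35 N on it) (contact force between anything else and incubator above 35 N).
It fails at once if the tube rack is tipped (more than 0.5 rad) (angle between rack_grip's own z axis and vertical above 0.5 rad).
It fails at once if one of the other things on the bench is pushed more than 30 mm (distance of any of spare_rack, tip_box, buffer_bottle, beaker, well_plate, pipette, dish_stack from where it was at the start of the episode above 0.03 m).
It fails at once if the bottle, beaker or tip box is knocked over (angle between any of buffer_bottle, beaker, tip_box's own z axis and vertical above 0.5 rad).
It also fails if it takes over 61 s, if anything falls off the work surface, if the arm or the gripper's body presses on something with over 40 N, if the wrist force passes 120 N, or if a joint passes its speed limit or range.

ROBOT

A 6-joint arm with a two-finger parallel gripper is mounted at the origin on the work surface. World frame = base frame: x ahead of the robot, y to its left, z up, the work surface at z = 0. Lengths are in mm, angles in rad, forces in N, time in s.
With the tool pointing down it reaches from about 275 to 1000 mm from the base axis. Payload 8.4 kg.
Tool frame: the origin (TCP) lies at the centre of the arm's flange, where the gripper is bolted on; the fingertips stand 173 mm ahead of it and the grasp point (between the pads) lies 155 mm ahead of it (tcp_to_tips is the distance from the TCP to the fingertips, in mm); z points along the fingers, x is the direction in which the jaws open and shut, and the axes are right-handed (so a half turn about z gives the same grasp; the last joint's range is limited). The gripper opens to 85 mm and grips with 20 to 120 N. Pads are 22 mm wide; open, the fingers measure 114 mm over their backs; the gripper's body (76 mm by 85 mm) begins 54 mm behind the grasp point. The pads swing forward as they close: fully open they stand 13 mm farther back than shut.
Start: joints at [1.157, 0.353, 1.633, -0, 1.155, -0.002], TCP at [250.162, 572.755, 404.681] pointing down, gripper open.
Joint ranges: [-2.63, 2.63], [-0.92, 2.1], [0.06, 2.66], [-1.3, 4.44], [0, 2.69], [-3.02, 3.02]. Speed limits (rad/s): [2.22, 2.22, 2.79, 3.14, 3.14, 3.14].

INTERFACE

Orientations are given as [roll, pitch, yaw] about the fixed x, y, z axes, in that order (R = Rz(yaw) Ry(pitch) Rx(roll)).
In Python, from rig import sense, grab_frame, camera_info, sign_off, tcp_to_tips gives the robot as it stands.
- The arm moves only by the shell command python3 -m creep 'ROWS' [FORCE]. ROWS is text: rows parted by semicolons, each of 5 numbers parted by spaces: the opening in per cent of the stroke, from 0 (shut) to 100 (fully open), then the shift along the tool's x, y, z in cm, then the turn about the tool's z in degrees. In form: fingers tx ty tz roll; .... A call has 1 to 20 rows; each row is the pose to reach, as a shift and turn from the pose measured when the call began, along the tool's axes at that moment; what a row does not reach only later rows make up. A row lasts 1/10 s, in which the tool goes at most 50 mm and 8.59 degrees, less where a joint would pass 70% of its speed; a pose out of reach is approached as far as the arm can. A call with a gripper value outside its range is refused whole. The fingers move at their own pace and stop on an object; FORCE is the grip in N (left out, the last holds). Time passes only in rows, so rows that repeat a pose let the fingers close. It gives the time, the measured TCP pose, the force and the opening at its end, in the units of the state.
- sense(): the state, without advancing time (a new reading comes with each control period).
- grab_frame(name): name is "scene" or "top" or "wrist"; returns (picture, depth): 400x640x3 uint8, blue, green, red; 400x640 float32, mm along the optical axis (not along the pixel's ray), 0 where there is no reading.
- camera_info(name): a dict with "vertical_fov" (degrees; the focal length in pixels is half the picture's height over the tangent of half this angle, whatever the lens; pixels are square), "cx", "cy" (the principal point, pixels), "world_to_cam" (4x4, takes a point from world to camera coordinates). Camera axes: x right, y down, z forward; pixel columns grow to the right and rows downward; lengths in mm; the calibration is good to about 2 mm. A picture is of the moment at which its call begins: read the wrist's pose just before it. camera_info takes no time and is no camera call; for the wrist camera it gives the pose at the moment of the call.
- sign_off(): hands the job in, once; it reports no verdict.
The state is a dict: "clock": time; "qpos": joint angles; "qvel": joint speeds; "joint_efforts": joint torques, N m; "eef_pos": TCP position; "tcp_rot": TCP orientation; "contact_force": force on the tool from outside, world axes, zero at the start; "wrist_torque": the same for the moment, N m; "opening": opening from 0.0 (shut) to 1.0 (fully open).
Only numpy, scipy, OpenCV 4.12 (cv2) and the standard library are available. Lean on these libraries where they do the work, as an engineer would, in place of code of your own. Each camera call takes 0.05 s, during which the arm holds its last target.

## Working session

There is one attempt and no reset: what is moved stays moved. The work goes in short steps, Python scripts to look and compute and a shell command to move; the robot and the scene stay as the last step left them, time stands still between calls to the robot, and variables do not carry over. Pictures are saved under pics/ and viewed, and the job is handed in when it is done.

```bash
ls; mkdir -p pics
python3 - <<'E'
from rig import *
import cv2
print(sense())
for n in ("scene","top","wrist"):
    p,d=grab_frame(n); cv2.imwrite(f"pics/{n}0.png",p)
    import numpy as np; np.save(f"pics/{n}0.npy",d)
    c=camera_info(n); print(n,c)
    np.save(f"pics/{n}0_w2c.npy",np.array(c["world_to_cam"]))
E
```

```text
pics
{'clock': 0.0, 'qpos': array([ 1.15667044e+00,  3.53655908e-01,  1.63416270e+00, -2.86937813e-06,
        1.15518822e+00, -2.38248556e-03]), 'qvel': array([ 6.19025035e-04, -1.24068166e-03,  6.31197890e-04,  6.54428392e-05,
        2.64330097e-04,  1.35520282e-04]), 'joint_efforts': array([ 1.60943488e-03, -6.05253053e+01, -3.42067838e+01,  1.21258527e-04,
        9.37673118e-03, -7.44152601e-06]), 'eef_pos': array([250.02177299, 572.54571207, 403.94443699]), 'tcp_rot': array([-3.14159191e+00,  1.41417850e-03,  1.15905409e+00]), 'contact_force': array([-0.14030077, -1.0907104 , -0.62646341]), 'wrist_torque': array([-0.0173782 ,  0.04001434,  0.05440596]), 'opening': 1.0010145103468424}
scene {'vertical_fov': 51.95887370566642, 'cx': 324.26290193034174, 'cy': 193.3579082572098, 'world_to_cam': array([[-2.86438566e-01,  9.58085490e-01, -5.01414656e-03,
         5.15949766e+01],
       [ 7.11433593e-01,  2.09185967e-01, -6.70897514e-01,
        -3.10111579e+02],
       [-6.41728285e-01, -1.95738154e-01, -7.41533131e-01,
         1.80391820e+03],
       [ 0.00000000e+00,  0.00000000
[... 251 characters left out ...]
[-9.98583202e-01,  2.20688786e-02, -4.84205804e-02,
         4.97748880e+02],
       [ 4.85037940e-02,  3.25076769e-03, -9.98817708e-01,
         1.28843695e+03],
       [ 0.00000000e+00,  0.00000000e+00,  0.00000000e+00,
         1.00000000e+00]])}
wrist {'vertical_fov': 60.92351111845408, 'cx': 320.66181569476834, 'cy': 205.9744840383914, 'world_to_cam': array([[ 4.00156922e-01,  9.16446599e-01, -2.63203586e-04,
        -6.25171155e+02],
       [ 8.67434985e-01, -3.78663813e-01,  3.22754185e-01,
        -4.18223759e+01],
       [ 2.95687310e-01, -1.29380633e-01, -9.46482787e-01,
         3.79976226e+02],
       [ 0.00000000e+00,  0.00000000e+00,  0.00000000e+00,
         1.00000000e+00]])}
```

View pics/top0.png

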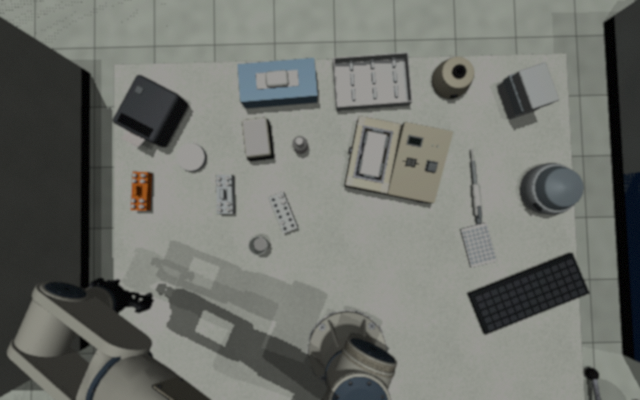

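View pics/scene0.png

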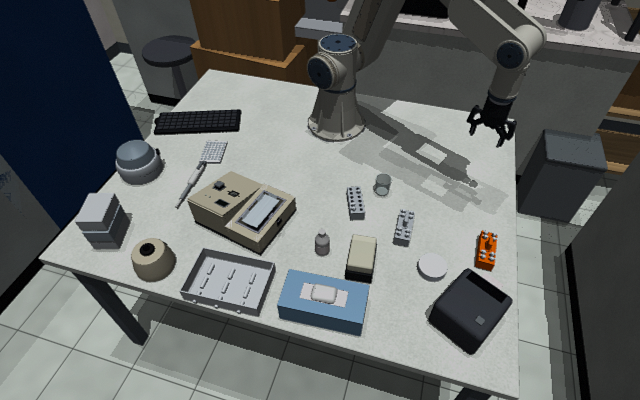

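View pics/wrist0.png

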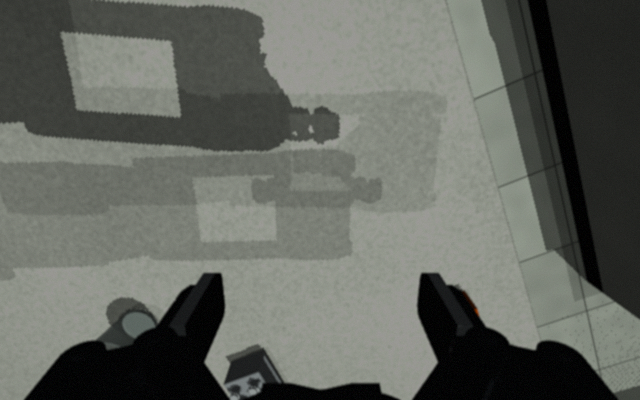

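The top view shows the rack with a bar at about (226,195), the spare rack at (284,213), the orange look-alike at (141,190) and the incubator at (400,160). I'll enlarge these areas.

Run:
```python
import cv2,numpy as np
p=cv2.imread("pics/top0.png")
a=cv2.resize(p[110:210,340:460],None,fx=5,fy=5,interpolation=cv2.INTER_CUBIC)
b=cv2.resize(p[165:245,205:305],None,fx=5,fy=5,interpolation=cv2.INTER_CUBIC)
cv2.imwrite("pics/ta.png",a);cv2.imwrite("pics/tb.png",b)
s=cv2.imread("pics/scene0.png")
cv2.imwrite("pics/sa.png",cv2.resize(s[165:255,180:310],None,fx=6,fy=6,interpolation=cv2.INTER_CUBIC))
cv2.imwrite("pics/sb.png",cv2.resize(s[170:260,340:440],None,fx=6,fy=6,interpolation=cv2.INTER_CUBIC))
```

```text
(no output)
```

View pics/ta.png

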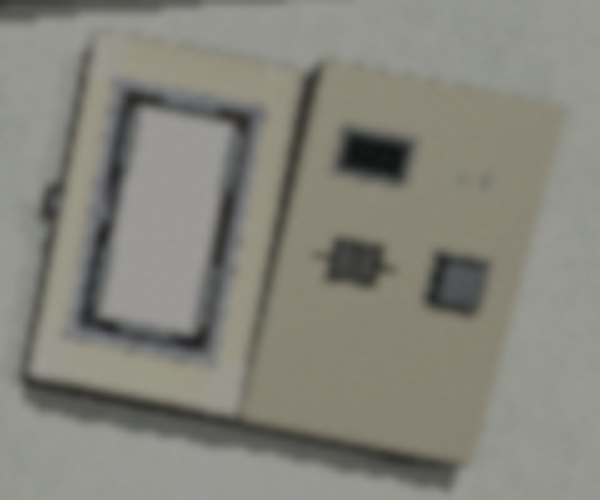

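View pics/tb.png

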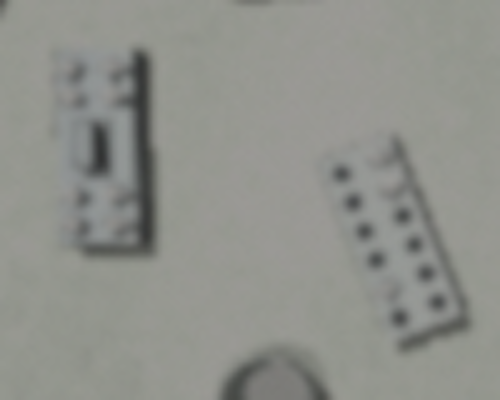

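View pics/sa.png

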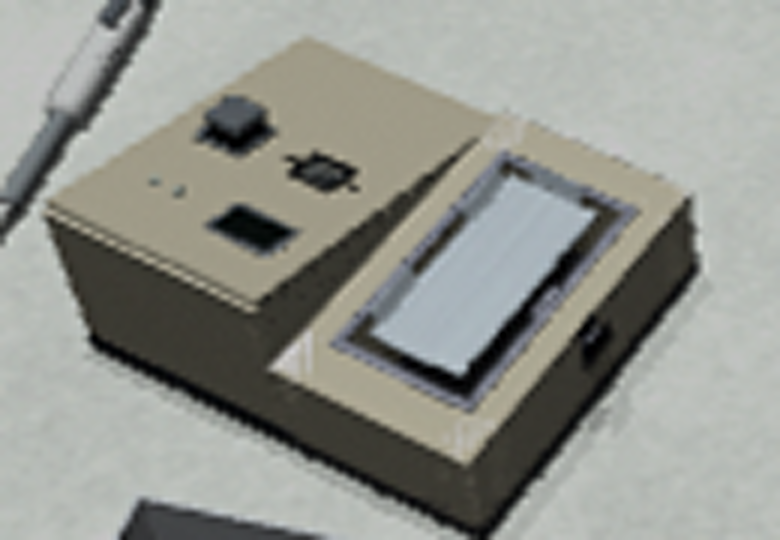

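View pics/sb.png

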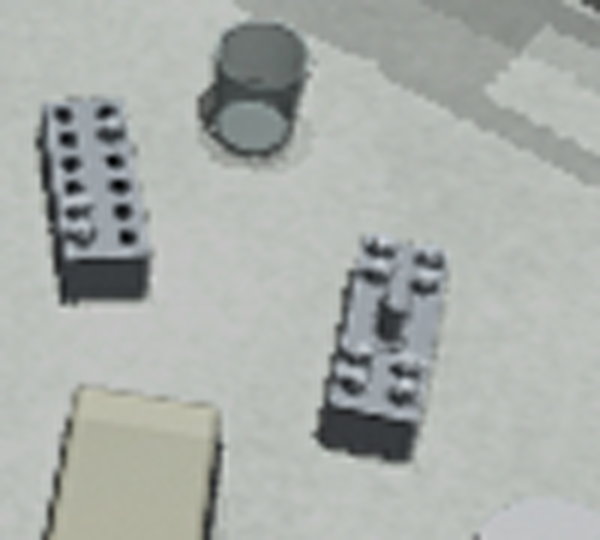

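```bash
cat > h.py <<'E'
import numpy as np,cv2
from rig import *
def K(n):
    c=camera_info(n); f=200/np.tan(np.radians(c["vertical_fov"]/2)); return f,c["cx"],c["cy"]
def deproj(n,d,w2c):
    f,cx,cy=K(n); v,u=np.mgrid[0:400,0:640]
    P=np.stack([(u-cx)/f*d,(v-cy)/f*d,d],-1)
    T=np.linalg.inv(w2c); return P@T[:3,:3].T+T[:3,3]
def ray(n,uv,z,w2c):
    f,cx,cy=K(n); T=np.linalg.inv(w2c); r=T[:3,:3]@np.array([(uv[0]-cx)/f,(uv[1]-cy)/f,1]); o=T[:3,3]
    return o+r*(z-o[2])/r[2]
def proj(n,P,w2c):
    f,cx,cy=K(n); q=w2c[:3,:3]@np.array(P)+w2c[:3,3]; return f*q[0]/q[2]+cx,f*q[1]/q[2]+cy
E
python3 - <<'E'
from h import *
d=np.load("pics/top0.npy");w=np.load("pics/top0_w2c.npy")
X=deproj("top",d,w)
def box(u0,u1,v0,v1,z0,z1):
    S=X[v0:v1,u0:u1];m=(S[...,2]>z0)&(S[...,2]<z1)
    P=S[m]; r=cv2.minAreaRect(P[:,:2].astype(np.float32)); return r,len(P),np.median(P[:,2]),np.percentile(P[:,2],98),P.mean(0)
print("bench",np.median(X[100:200,320:340,2]), X[100:200,320:340,2].std())
print("rack",box(210,240,165,220,25,70)); print("bar/lids",box(210,240,165,220,62,90))
print("spare",box(265,305,185,240,25,70))
print("incub",box(335,460,105,215,60,140))
print("key depth"); 
print(np.round(X[155:180:2,420:442:2,2]).astype(int))
E
```

```text
bench 0.44065156971612396 92.59721708906942
rack (((507.2833557128906, 377.9180908203125), (49.02263641357422, 123.67487335205078), 89.59459686279297), 594, np.float64(42.864672982623006), np.float64(59.356788176968664), array([507.48832084, 376.94928424,  44.98981469]))
bar/lids (((507.8768005371094, 378.8607482910156), (28.081907272338867, 13.582728385925293), 1.777627944946289), 46, np.float64(74.34747924652947), np.float64(79.83765928575102), array([508.08152783, 377.9139309 ,  74.08170513]))
spare (((446.2140808105469, 194.2486572265625), (123.72686004638672, 50.03562545776367), 20.659860610961914), 624, np.float64(41.81847804554047), np.float64(56.73576255241382), array([445.74490608, 193.80610134,  42.59559796]))
incub (((603.052001953125, -157.84298706054688), (291.054443359375, 221.31874084472656), 77.58016967773438), 6570, np.float64(84.75705081177375), np.float64(125.7905527300956), array([ 600.93232132, -166.353735  ,   91.61756197]))
key depth
[[ 108  107  107  107  104  108  108  110  109  108  110]
 [ 105  106  104  109   98  102  109 1311  103  105  105]
 [ 100  102  105  101  105  102  105  105  103  107  106]
 [ 105  103  104  101  106  110  109  102  106  104  102]
 [ 100  103  100  102  114  114  117  115  103  104  102]
 [  96   98   98   98  116  118  116  119  116   98   97]
 [  98   93   97   98  116  118  116  119  102  102   98]
 [  92   91   93   95  112  111  113  114   99   98   93]
 [  95   90   95   98  100  113  110  113   92   94   99]
 [  91   91   86   88   94   89   88   96   93   95   96]
 [  89   94   95   93   87   88   90   92   91   91   94]
 [  87   91   94   88   91   89   89   91   90   86   90]
 [  87   85   89   88   86   88   91   89   88   91    2]]
```

Run:
```python
from h import *
p=cv2.imread("pics/top0.png")
d=np.load("pics/top0.npy");w=np.load("pics/top0_w2c.npy")
X=deproj("top",d,w)
yaw=np.radians(-12.42);ex=np.array([np.cos(yaw),np.sin(yaw)]);ey=np.array([-ex[1],ex[0]])
def show(nm,cnt,z):
    Q=np.array([ray("top",q,z,w)[:2] for q in cnt.reshape(-1,2)],np.float32)
    r=cv2.minAreaRect(Q); print(nm,np.round(r[0],1),np.round(r[1],1),round(r[2],2),len(Q))
hsv=cv2.cvtColor(p,cv2.COLOR_BGR2HSV)
# tray: low-saturation bright within well
for sat,val in((25,140),(20,150),(30,130)):
    m=np.zeros(p.shape[:2],np.uint8)
    m[128:180,355:393]=((hsv[128:180,355:393,1]<sat)&(hsv[128:180,355:393,2]>val))*255
    cs,_=cv2.findContours(m,cv2.RETR_EXTERNAL,cv2.CHAIN_APPROX_NONE)
    c=max(cs,key=cv2.contourArea); print(cv2.contourArea(c)); show("tray",c,84)
S=X[125:185,350:395]
# trim outline + deck: slope fit
print(hsv[150,350:398,1]);print(hsv[150,350:398,2])
# panel plane, key
S=X[120:205,395:450].reshape(-1,3); S=S[(S[:,2]>60)&(S[:,2]<140)]
# robust plane
A=np.c_[S[:,:2],np.ones(len(S))];k=np.ones(len(S),bool)
for _ in range(10):
    c,*_=np.linalg.lstsq(A[k],S[k,2],rcond=None); r=S[:,2]-A@c; k=abs(r)<6
print("plane",c,np.degrees(np.arctan(np.hypot(*c[:2]))),"yaw",np.degrees(np.arctan2(c[1],c[0])))
K_=S[(r>12)&(r<24)]; sel=(np.hypot(*(K_[:,:2]-np.median(K_[:,:2],0)).T)<22); K_=K_[sel]
print("key",len(K_),K_.mean(0),cv2.minAreaRect(K_[:,:2].astype(np.float32)))
# window marks pixel centre
for nm,uv in(("win",(340+354/5,110+262/5)),("key",(340+464/5,110+285/5)),("box2",(340+375/5,110+155/5))):
    z=100
    for _ in range(10):
        P=ray("top",uv,z,w); z=c@[P[0],P[1],1]
    print(nm,P)
```

```text
652.0
tray [619.7 -90.1] [ 54.  126.4] 77.18 108
561.5
tray [619.9 -90.5] [ 48.6 121. ] 77.17 103
707.0
tray [619.3 -90.3] [ 55.8 129.4] 77.18 112
[ 9  5 22 29 30 33 32 25  8  6 12  9 10  3  6  7  8  8  8  8  7  8  8  8
 10  7  7  8  7  8  7  7  9  8  9 18  4  5  0 15 28 34 36 36 35 36 36 38]
[ 81  96 117 141 153 154 152 143 129 120 106  86  73  94 128 148 154 154
 154 154 154 154 154 154 154 153 154 154 153 154 154 153 148 125  86  56
  62  93 117 136 146 150 150 149 140 114  78  81]
plane [ 2.62273363e-01 -6.12197295e-02 -6.83054091e+01] 15.073444490958334 yaw -13.138706816197743
key 77 [ 571.48091454 -258.96044157  114.91374485] ((571.3554077148438, -259.4840087890625), (25.063875198364258, 25.620725631713867), 77.5096435546875)
win [ 588.14387804 -202.3115077    98.33451973]
key [ 572.70710888 -268.17168807   98.3178088 ]
box2 [ 649.96559015 -212.94879716  115.19992008]
```

```bash
python3 -m creep '60 -7.53 31.4 6 -23.6;60 -7.53 31.4 6 -23.6;60 -7.53 31.4 6 -23.6;60 -7.53 31.4 6 -23.6;60 -7.53 31.4 6 -23.6;60 -7.53 31.4 6 -23.6;60 -7.53 31.4 6 -23.6;60 -7.53 31.4 6 -23.6;60 -7.53 31.4 6 -23.6;60 -7.53 31.4 6 -23.6;60 -7.53 31.4 6 -23.6' 60
python3 - <<'E'
from h import *
print(sense()); c=np.array(camera_info("wrist")["world_to_cam"]); p,d=grab_frame("wrist"); cv2.imwrite("pics/w1.png",p)
X=deproj("wrist",d,c); np.save("pics/w1X.npy",X)
for z0,z1 in((30,50),(62,90)):
    m=(X[...,2]>z0)&(X[...,2]<z1)&(np.hypot(X[...,0]-508,X[...,1]-378)<75)
    P=X[m]
    if len(P)>5: print(len(P),P.mean(0),cv2.minAreaRect(P[:,:2].astype(np.float32)))
E
```

```text
clock: 1.25
eef_pos: [506.8, 378.7, 344.5]
tcp_rot: [-3.141, 0.001, 1.572]
contact_force: [-0.3, 1.1, -0.4]
opening: 0.603
{'clock': 1.25, 'qpos': array([ 6.39527374e-01,  4.24568812e-01,  1.67001202e+00, -3.86753508e-04,
        1.04771029e+00, -9.32623685e-01]), 'qvel': array([ 0.00416484, -0.00042461,  0.0002354 , -0.00219977, -0.00152054,
       -0.00078441]), 'joint_efforts': array([-5.67276590e-01, -6.28838611e+01, -3.18052912e+01, -2.36349535e-02,
        6.91788242e-03,  7.30291125e-03]), 'eef_pos': array([506.7782955 , 378.74523978, 344.47555266]), 'tcp_rot': array([-3.14123114e+00,  6.85104764e-04,  1.57234451e+00]), 'contact_force': array([-0.30485666,  1.12521132, -0.39185083]), 'wrist_torque': array([-0.03159427, -0.02233791,  0.01824956]), 'opening': 0.6034222472010572}
6002 [498.92391842 378.9301079   41.6778579 ] ((506.4062805175781, 378.94207763671875), (123.98998260498047, 50.132266998291016), 0.5744779706001282)
644 [504.36817543 379.01881367  74.37911647] ((505.98492431640625, 379.0359191894531), (29.541852951049805, 11.391454696655273), 0.052373986691236496)
```

View pics/w1.png

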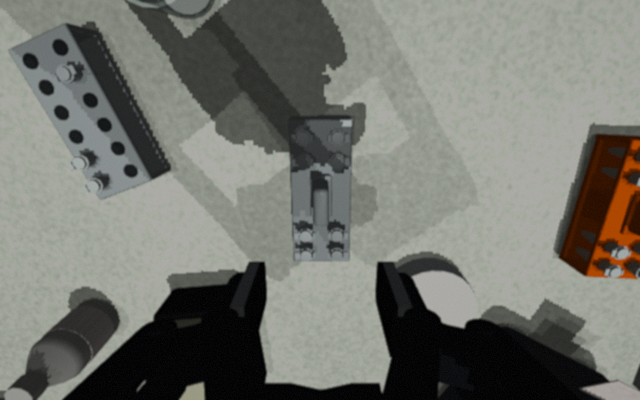

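The wrist view shows the grey rack with its bar centred at about (322,190), straight between the fingers. The measured bar centre is (506, 379), yaw about 0.3°, and the size is right (29.5 x 11.4 mm). I'll descend and grip.

```bash
python3 -m creep '60 0 0 4 0;60 0 0 8 0;60 0 -0.1 11 0;60 0 -0.1 12.2 0;60 0 -0.1 12.3 0;60 0 -0.1 12.3 0' 60 && python3 -m creep '5 0 0 0 0;5 0 0 0 0;5 0 0 0 0;5 0 0 0 0;5 0 0 0 0;5 0 0 0 0' 60
```

```text
clock: 1.9
eef_pos: [506.1, 379.3, 222.6]
tcp_rot: [3.141, -0.0, 1.573]
contact_force: [0.3, -1.4, -0.2]
opening: 0.602
clock: 2.5
eef_pos: [506.5, 379.6, 223.9]
tcp_rot: [3.139, -0.001, 1.573]
contact_force: [-0.9, 0.1, 6.5]
opening: 0.127
```

```bash
python3 -m creep '0 0 0 -4 0;0 0 0 -8 0;0 0 0 -12 0;0 0 0 -16 0;0 0 0 -17 0;0 0 0 -17 0;0 0 0 -17 0' 60
python3 - <<'E'
from h import *
print(sense()["contact_force"])
p,d=grab_frame("wrist"); cv2.imwrite("pics/w2.png",p)
E
```

```text
clock: 3.2
eef_pos: [505.5, 378.9, 391.7]
tcp_rot: [-3.141, 0.001, 1.573]
contact_force: [0.5, 0.5, -5.0]
opening: 0.126
[ 0.54351365  0.49957677 -5.03790453]
```

View pics/w2.png

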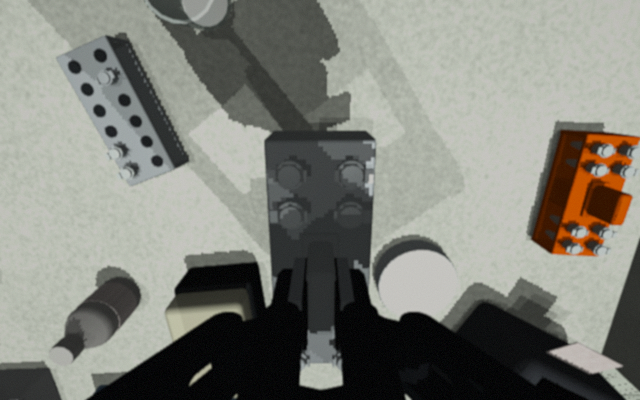

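The rack hangs level in the grip, showing its near four tubes at about (322,190). The measured load is about 5 N. I'll swing across and look at the incubator from in front.

```bash
python3 -m creep '0 -4 -0.4 -3 2;0 -8 -1 -3 3;0 -12 -1.5 -3 4;0 -16 -2 -3 5;0 -20 -2.5 -3 6;0 -24 -3 -3 7;0 -28 -3.5 -3 8;0 -32 -3.5 -3 9;0 -36 -3.5 -3 10;0 -40 -3.5 -3 11;0 -44 -3.5 -3 12;0 -47 -3.5 -3 12.5;0 -48.9 -3.5 -3 12.5;0 -48.9 -3.5 -3 12.5;0 -48.9 -3.5 -3 12.5' 60
python3 - <<'E'
from h import *
c=np.array(camera_info("wrist")["world_to_cam"]);p,d=grab_frame("wrist"); cv2.imwrite("pics/w3.png",p);np.save("pics/w3.npy",d);np.save("pics/w3_w2c.npy",c)
E
```

```text
clock: 4.75
eef_pos: [470.9, -110.3, 420.1]
tcp_rot: [-3.138, 0.001, 1.353]
contact_force: [0.0, 0.8, -5.4]
opening: 0.124
```

View pics/w3.png

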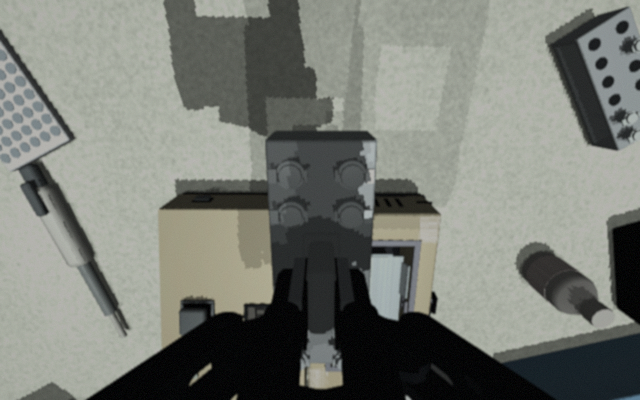

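Run:
```python
from h import *
p=cv2.imread("pics/w3.png");d=np.load("pics/w3.npy");c=np.load("pics/w3_w2c.npy");X=deproj("wrist",d,c)
# front edge: rows of first z>60 pixels per column
pts=[]
for u in list(range(168,262,4))+list(range(380,436,4)):
    col=X[180:330,u,2]; k=np.where((col>60)&(col<100))[0]
    if len(k): 
        z=70 if u<262 else 80
        pts.append((u,)+tuple(X[180+k[0]+1,u]))
pts=np.array(pts)
a=pts[pts[:,0]<262];b=pts[pts[:,0]>300]
for q in(a,b): print(np.polyfit(q[:,2],q[:,1],1),q[:,1:].mean(0)); 
f=np.polyfit(pts[:,2],pts[:,1],1);print("front yaw deg",np.degrees(np.arctan(-f[0])))
yaw=np.radians(-12.5);ex=np.array([np.cos(yaw),np.sin(yaw)]);ey=np.array([-ex[1],ex[0]])
S=X.reshape(-1,3);C=p.reshape(-1,3)
m=(S[:,2]>60)&(S[:,2]<135)&(S[:,0]>470)&(S[:,0]<760)&(S[:,1]<50)&(S[:,1]>-350)
x=S[m][:,:2]@ex;y=S[m][:,:2]@ey;print("inc x min",np.percentile(x,[0.2,1]),"y",np.percentile(y,[.2,1,97,99,99.8]), "tray(est)",np.array([619.7,-90.3])@ex,np.array([619.7,-90.3])@ey)
cv2.imwrite("pics/w3z.png",cv2.resize(p[190:340,150:450],None,fx=2.6,fy=2.6,interpolation=cv2.INTER_CUBIC))
```

```text
[-2.06564044e-01  4.25958925e+02] [ 470.80931491 -217.12583182   77.49715308]
[2.28562779e-01 5.24359294e+02] [517.06353557 -31.92014931  64.83535427]
front yaw deg -11.58717932230064
inc x min [511.02873008 511.41769133] y [-167.98188133 -166.71156314  106.23465973  110.37104989  118.82701239] tray(est) 624.5551327508334 45.96809931451237
```

View pics/w3z.png

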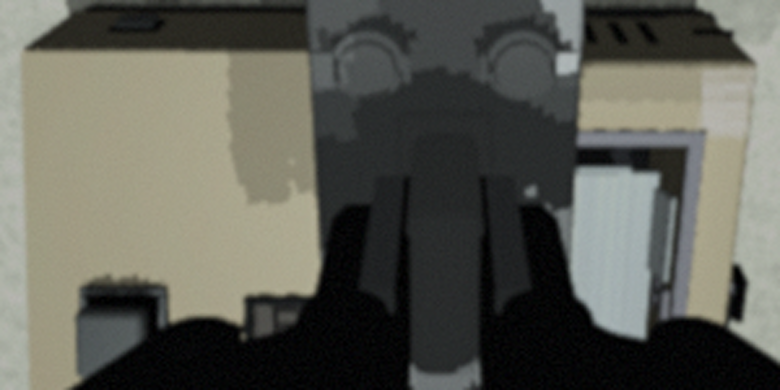

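Run:
```python
from h import *
c=np.load("pics/w3_w2c.npy");w=np.load("pics/top0_w2c.npy")
yaw=np.radians(-12.5);ex=np.array([np.cos(yaw),np.sin(yaw)]);ey=np.array([-ex[1],ex[0]])
def f(n,uv,z,W): P=ray(n,uv,z,W)[:2]; return np.round([P@ex,P@ey],1)
g=lambda a,b,z:f("wrist",(150+a/2.6,190+b/2.6),z,c)
for nm,a,b,z in(("deck front",700,64,80),("trim front out",640,133,80),("trim front in",640,148,80),("tray front",610,168,84),("trim left out",700,220,80),("trim left in",682,220,80),("deck left",747,220,80),("tray left",656,250,84),("guide top",674,250,93)): print(nm,g(a,b,z))
t=lambda a,b,z:f("top",(340+a/5,110+b/5),z,w)
for nm,a,b,z in(("trimTL",113,82,80),("TR",266,108,80),("BR",212,358,80),("BL",68,332,80),("deckTL",95,35,80),("deckBL",30,380,80),("trayTL",138,106,84),("TR",227,123,84),("BR",193,335,84),("BL",102,320,84)): print(nm,t(a,b,z))
```

```text
deck front [513.3  90.1]
trim front out [541.4  69.7]
trim front in [547.8  70.2]
tray front [554.3  58.3]
trim left out [579.1  96.2]
trim left in [579.1  89.1]
deck left [579.1 114.8]
tray left [590.2  78.7]
guide top [584.6  83.2]
trimTL [701.9  92. ]
TR [704.3  -3.4]
BR [5.462e+02 3.000e-01]
BL [544.8  89.8]
deckTL [728.5 108.4]
deckBL [511.3 107. ]
trayTL [689.4  74.4]
TR [689.6  18.9]
BR [557.4  14.9]
BL [555.6  71.1]
```

```bash
python3 -m creep '0 1.5 4 0 0;0 3.5 8 0 0;0 5.3 12 0 0;0 5.3 13.9 3 0;0 5.3 13.9 6 0;0 5.3 13.9 7.5 0;0 5.3 13.9 7.5 0;0 5.3 13.9 7.5 0;0 5.3 13.9 7.5 0' 60
python3 - <<'E'
from h import *
for n in("wrist","top","scene"):
    c=np.array(camera_info(n)["world_to_cam"]);p,d=grab_frame(n); cv2.imwrite(f"pics/{n}4.png",p);np.save(f"pics/{n}4.npy",d);np.save(f"pics/{n}4_w2c.npy",c)
    if n=="top": cv2.imwrite("pics/t4z.png",cv2.resize(p[110:210,340:460],None,fx=5,fy=5,interpolation=cv2.INTER_CUBIC))
    if n=="scene": cv2.imwrite("pics/s4z.png",cv2.resize(p[135:255,180:310],None,fx=5,fy=5,interpolation=cv2.INTER_CUBIC))
E
```

```text
clock: 5.7
eef_pos: [618.3, -87.8, 346.7]
tcp_rot: [-3.141, 0.001, 1.354]
contact_force: [-0.1, 0.1, -4.7]
opening: 0.129
```

View pics/wrist4.png

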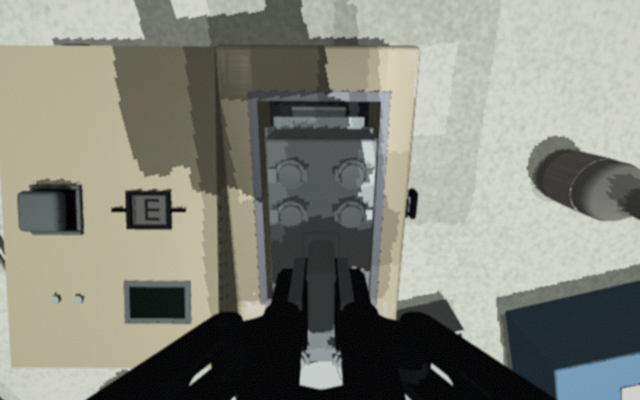

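View pics/t4z.png

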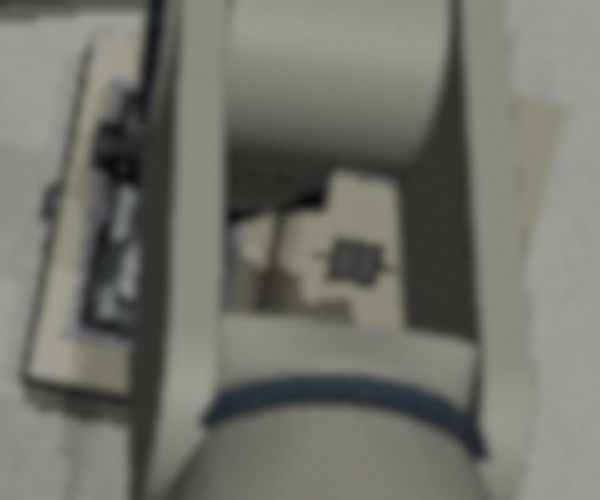

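View pics/s4z.png

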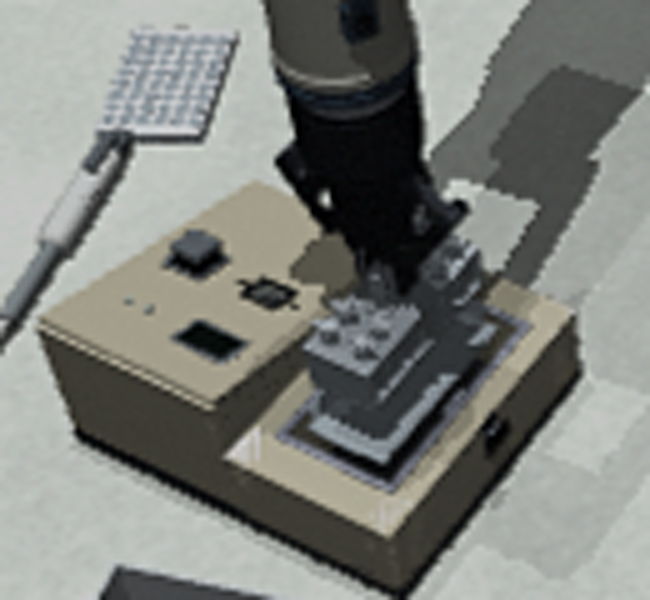

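Run:
```python
from h import *
p=cv2.imread("pics/wrist4.png");c=np.load("pics/wrist4_w2c.npy");X=deproj("wrist",np.load("pics/wrist4.npy"),c)
cv2.imwrite("pics/d4.png",cv2.resize(cv2.rotate(p[185:235,105:195],cv2.ROTATE_180),None,fx=6,fy=6,interpolation=cv2.INTER_CUBIC))
cv2.imwrite("pics/w4z.png",cv2.resize(p[80:260,230:410],None,fx=3.3,fy=3.3,interpolation=cv2.INTER_CUBIC))
yaw=np.radians(-12.5);ex=np.array([np.cos(yaw),np.sin(yaw)]);ey=np.array([-ex[1],ex[0]])
for v in(115,150,170,190,240):
    print(v,[(u,int((X[v,u,:2]@ey)*10)/10,int(X[v,u,2])) for u in range(244,396,6)])
# rack
m=(X[...,2]>150)&(X[...,2]<176); m[260:]=0; m[:,:255]=0;m[:,385:]=0
P=X[m]; xy=np.c_[P[:,:2]@ex,P[:,:2]@ey].astype(np.float32); print(np.percentile(xy[:,1],[1,99]),np.percentile(xy[:,0],[1]),np.median(P[:,2]))
# deck
S=X.reshape(-1,3);m=(abs(S[:,2]-80)<4);y=S[m,:2]@ey;x=S[m,:2]@ex;k=(x>500)&(x<740);print("deck x,y",np.percentile(x[k],[.5,99]),np.percentile(y[k],[.5,99.5]))
# key
K_=[]
reg=X[180:240,10:90].reshape(-1,3); r=reg[reg[:,2]>108]; print("key",len(r),np.round(cv2.minAreaRect(r[:,:2].astype(np.float32))[0],1),cv2.minAreaRect(r[:,:2].astype(np.float32))[1:],r[:,2].mean())
```

```text
115 [(244, -3.2, 78), (250, 1.1, 80), (256, 5.0, 79), (262, 5.7, 60), (268, 5.9, 32), (274, 9.5, 23), (280, 14.4, 21), (286, 19.5, 23), (292, 24.5, 23), (298, 33.5, 85), (304, 37.4, 84), (310, 41.3, 84), (316, 45.3, 85), (322, 49.2, 84), (328, 53.2, 85), (334, 57.1, 85), (340, 61.0, 86), (346, 69.4, 23), (352, 74.6, 22), (358, 79.4, 24), (364, 84.5, 23), (370, 87.7, 35), (376, 87.7, 65), (382, 89.5, 80), (388, 93.5, 80), (394, 97.4, 80)]
150 [(244, -4.6, 80), (250, -0.3, 80), (256, 3.7, 80), (262, 5.7, 68), (268, 25.1, 165), (274, 27.7, 165), (280, 30.3, 164), (286, 33.0, 165), (292, 35.7, 165), (298, 38.4, 165), (304, 41.0, 164), (310, 43.7, 166), (316, 46.3, 165), (322, 49.0, 164), (328, 51.6, 165), (334, 54.3, 164), (340, 56.9, 165), (346, 59.5, 165), (352, 62.3, 164), (358, 65.0, 164), (364, 67.6, 164), (370, 70.3, 164), (376, 73.1, 163), (382, 90.7, 81), (388, 95.0, 80), (394, 99.3, 79)]
170 [(244, -5.5, 80), (250, -1.5, 79), (256, 2.9, 80), (262, 5.6, 72), (268, 26.8, 179), (274, 29.3, 179), (280, 31.6, 177), (286, 34.1, 178), (292, 36.6, 179), (298, 39.1, 179), (304, 41.5, 178
[... 729 characters left out ...]
 79)]
240 [(244, -9.5, 79), (250, -4.9, 80), (256, 0.0, 81), (262, 4.2, 80), (268, 5.5, 61), (274, 25.8, 164), (280, 28.7, 164), (286, 31.7, 165), (292, 34.5, 164), (298, 37.5, 165), (304, 40.5, 167), (310, 43.4, 168), (316, 46.2, 167), (322, 49.1, 169), (328, 51.9, 168), (334, 54.8, 167), (340, 57.8, 164), (346, 60.8, 164), (352, 63.7, 164), (358, 66.7, 163), (364, 69.5, 164), (370, 72.6, 163), (376, 90.3, 80), (382, 95.0, 79), (388, 99.6, 79), (394, 104.1, 80)]
[23.94446701 72.81247009] [559.35916748] 164.78484521449906
deck x,y [512.44141587 708.24124935] [-162.9016685   268.34224792]
key 1848 [ 562.  -171.2] ((30.783796310424805, 206.87759399414062), 5.248287677764893) 115.51560908171298
```

View pics/d4.png

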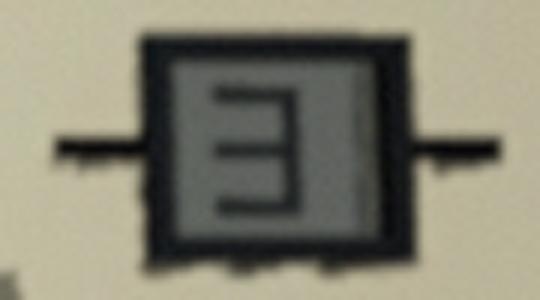

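View pics/w4z.png

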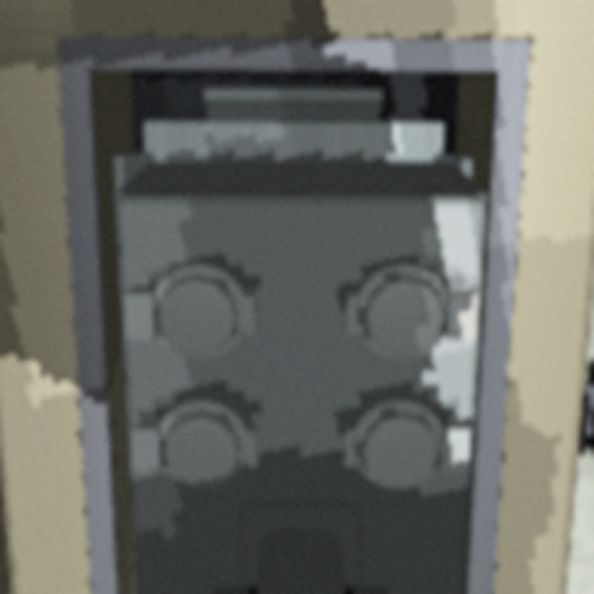

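The pane at about (152,210), turned upright, shows a 3, so four key presses are needed. The well's inner edges are at y' 5.7 and 87.6 (82 mm wide, as given) and the rack sits about 1.8 mm too far left. Next is the fore-aft check.

Run:
```python
from h import *
c=np.load("pics/wrist4_w2c.npy");X=deproj("wrist",np.load("pics/wrist4.npy"),c);p=cv2.imread("pics/wrist4.png")
yaw=np.radians(-12.5);ex=np.array([np.cos(yaw),np.sin(yaw)]);ey=np.array([-ex[1],ex[0]])
for u in(310,325,285): print(u,[(v,round(float(X[v,u,:2]@ex),1),int(X[v,u,2])) for v in range(84,150,2)])
# key: residual over plane
S=X[55:360,20:205].reshape(-1,3);S=S[(S[:,2]>60)&(S[:,2]<140)];A=np.c_[S[:,:2],np.ones(len(S))];k=np.ones(len(S),bool)
for _ in range(10):
    q,*_=np.linalg.lstsq(A[k],S[k,2],rcond=None); r=S[:,2]-A@q; k=abs(r)<5
print("plane",q,"yaw",np.degrees(np.arctan2(q[1],q[0])))
K_=S[(r>15)&(r<23)];print(len(K_),np.round(cv2.minAreaRect(K_[:,:2].astype(np.float32))[0],1),cv2.minAreaRect(K_[:,:2].astype(np.float32))[1:],K_.mean(0))
for nm,uv in(("win",(150,210)),):
    P=X[uv[1]-2:uv[1]+3,uv[0]-2:uv[0]+3].reshape(-1,3);print(P.mean(0))
    print(P.mean(0)[:2]-62*ey+18*np.array([-.2588*ex[0],-.2588*ex[1]]))
```

```text
310 [(84, 535.7, 79), (86, 536.9, 81), (88, 538.2, 80), (90, 539.4, 79), (92, 540.6, 82), (94, 541.9, 81), (96, 543.1, 79), (98, 544.4, 81), (100, 545.6, 80), (102, 548.7, 23), (104, 550.3, 23), (106, 551.8, 23), (108, 550.2, 92), (110, 551.4, 91), (112, 552.8, 88), (114, 554.2, 86), (116, 555.7, 82), (118, 556.9, 83), (120, 558.3, 83), (122, 559.6, 82), (124, 560.9, 83), (126, 562.1, 83), (128, 563.5, 83), (130, 559.2, 134), (132, 559.2, 143), (134, 559.3, 151), (136, 559.4, 157), (138, 559.4, 164), (140, 560.2, 165), (142, 561.3, 163), (144, 561.8, 165), (146, 562.9, 164), (148, 563.9, 163)]
325 [(84, 535.7, 79), (86, 536.9, 79), (88, 538.1, 79), (90, 539.4, 79), (92, 540.6, 80), (94, 541.9, 80), (96, 543.1, 82), (98, 544.4, 80), (100, 545.6, 80), (102, 548.7, 23), (104, 550.2, 23), (106, 551.8, 23), (108, 550.1, 92), (110, 551.4, 92), (112, 552.8, 88), (114, 554.2, 86), (116, 555.8, 81), (118, 557.0, 82), (120, 558.3, 83), (122, 559.6, 82), (124, 560.8, 83), (126, 562.1, 83), (128, 563.4, 83), (130, 559.0, 135), (132, 559.3, 143), (134, 559.3, 151), (136, 559.4, 157), (138, 559.7,
[... 282 characters left out ...]
4, 550.3, 22), (106, 551.8, 24), (108, 553.5, 23), (110, 555.1, 23), (112, 556.7, 22), (114, 558.2, 24), (116, 555.6, 84), (118, 556.9, 84), (120, 558.3, 83), (122, 559.5, 84), (124, 560.9, 83), (126, 562.2, 83), (128, 563.4, 84), (130, 559.1, 135), (132, 559.3, 142), (134, 559.5, 149), (136, 559.3, 159), (138, 539.6, 315), (140, 560.3, 164), (142, 561.1, 165), (144, 562.0, 165), (146, 563.0, 164), (148, 563.8, 164)]
plane [ 2.62668818e-01 -5.79409359e-02 -6.81767564e+01] yaw -12.439413275786523
1610 [ 569.4 -258.2] ((25.443035125732422, 25.011152267456055), 75.5027084350586) [ 569.27915237 -257.13486218  114.43135445]
[ 587.69557857 -199.7223654    97.07259169]
[ 569.72834519 -259.24445555]
```

Fore-aft is good: the rack centre is at x' 621.3 and the tray centre at about 621.5. The key from this view is at (569.5, -258.5). I'll correct 1.8 mm sideways and lower in steps.

```bash
python3 -m creep '0 -0.18 0 0 0;0 -0.18 0 1 0;0 -0.18 0 2 0;0 -0.18 0 2.8 0;0 -0.18 0 2.8 0' 60;  python3 -m creep '0 0 0 0.3 0;0 0 0 0.6 0;0 0 0 0.8 0;0 0 0 0.8 0' 60;  python3 -m creep '0 0 0 0.2 0;0 0 0 0.4 0;0 0 0 0.4 0' 60
```

```text
clock: 6.35
eef_pos: [617.0, -89.7, 316.2]
tcp_rot: [-3.137, 0.001, 1.354]
contact_force: [-0.8, -0.0, -4.8]
opening: 0.129
clock: 6.75
eef_pos: [616.9, -89.7, 308.4]
tcp_rot: [-3.137, 0.001, 1.354]
contact_force: [-1.9, 0.7, -1.1]
opening: 0.13
clock: 7.05
eef_pos: [617.0, -89.7, 304.4]
tcp_rot: [-3.137, 0.001, 1.354]
contact_force: [-1.2, 0.6, -0.6]
opening: 0.126
```

```bash
cat > ok.py <<'E'
import sys
from rig import sense
f=sense()["contact_force"]; sys.exit(0 if f[2]<float(sys.argv[1]) and abs(f[0])<8 and abs(f[1])<8 else 1)
E
python3 -m creep '0 0 0 0.2 0;0 0 0 0.4 0;0 0 0 0.4 0' 60; python3 ok.py 7 && python3 -m creep '0 0 0 0.2 0;0 0 0 0.3 0;0 0 0 0.3 0' 60
python3 ok.py 7 && python3 -m creep '0 0 0 0.1 0;0 0 0 0.1 0' 60
python3 ok.py 8 && python3 -m creep '0 0 0 0.1 0;0 0 0 0.1 0' 60
python3 ok.py 8 && python3 -m creep '0 0 0 0.1 0;0 0 0 0.1 0' 60
python3 ok.py 8 && python3 -m creep '0 0 0 0.1 0;0 0 0 0.1 0' 60
python3 ok.py 8 && python3 -m creep '0 0 0 0.1 0;0 0 0 0.1 0' 60
```

```text
clock: 7.35
eef_pos: [617.0, -89.7, 300.3]
tcp_rot: [-3.138, 0.001, 1.354]
contact_force: [-1.5, 0.1, 1.0]
opening: 0.126
clock: 7.65
eef_pos: [617.0, -89.7, 297.1]
tcp_rot: [-3.137, 0.001, 1.354]
contact_force: [-2.8, 0.0, 2.5]
opening: 0.127
clock: 7.85
eef_pos: [617.0, -89.7, 296.2]
tcp_rot: [-3.138, 0.001, 1.354]
contact_force: [-3.3, 0.0, 2.4]
opening: 0.13
clock: 8.05
eef_pos: [617.0, -89.7, 295.2]
tcp_rot: [-3.138, 0.001, 1.354]
contact_force: [-3.3, -0.2, 2.9]
opening: 0.13
clock: 8.25
eef_pos: [616.9, -89.7, 294.2]
tcp_rot: [-3.138, 0.001, 1.354]
contact_force: [-3.7, 0.8, 2.8]
opening: 0.128
clock: 8.45
eef_pos: [616.9, -89.7, 293.0]
tcp_rot: [-3.138, 0.001, 1.354]
contact_force: [-3.1, 0.4, 2.5]
opening: 0.125
clock: 8.65
eef_pos: [617.0, -89.7, 291.8]
tcp_rot: [-3.138, 0.001, 1.354]
contact_force: [-3.9, 0.0, 2.7]
opening: 0.127
```

```bash
python3 ok.py 9 && python3 -m creep '0 0 0 0.1 0;0 0 0 0.1 0' 60
python3 ok.py 9 && python3 -m creep '0 0 0 0.1 0;0 0 0 0.1 0' 60
python3 ok.py 9 && python3 -m creep '0 0 0 0.1 0;0 0 0 0.1 0' 60
python3 ok.py 9 && python3 -m creep '0 0 0 0.1 0;0 0 0 0.1 0' 60
python3 ok.py 9 && python3 -m creep '0 0 0 0.1 0;0 0 0 0.1 0' 60
python3 ok.py 9 && python3 -m creep '0 0 0 0.1 0;0 0 0 0.1 0' 60
python3 ok.py 9 && python3 -m creep '0 0 0 0.1 0;0 0 0 0.1 0' 60
python3 ok.py 9 && python3 -m creep '0 0 0 0.1 0;0 0 0 0.1 0' 60
```

```text
clock: 8.85
eef_pos: [617.0, -89.7, 290.6]
tcp_rot: [-3.138, 0.001, 1.354]
contact_force: [-3.2, 0.0, 2.2]
opening: 0.129
clock: 9.05
eef_pos: [617.0, -89.7, 289.4]
tcp_rot: [-3.138, 0.001, 1.354]
contact_force: [-2.4, 0.1, 2.3]
opening: 0.126
clock: 9.25
eef_pos: [616.9, -89.7, 288.3]
tcp_rot: [-3.137, 0.001, 1.354]
contact_force: [-3.7, -0.2, 3.1]
opening: 0.127
clock: 9.45
eef_pos: [616.9, -89.7, 287.3]
tcp_rot: [-3.138, 0.001, 1.354]
contact_force: [-3.5, 0.2, 4.3]
opening: 0.127
clock: 9.65
eef_pos: [616.9, -89.7, 286.7]
tcp_rot: [-3.137, 0.001, 1.354]
contact_force: [-5.8, 1.8, 7.9]
opening: 0.127
clock: 9.85
eef_pos: [616.8, -89.7, 286.4]
tcp_rot: [-3.138, 0.001, 1.354]
contact_force: [-6.7, 1.0, 10.1]
opening: 0.126
```

```bash
python3 -m creep '0 0 0 0.1 0;0 0 0 0.1 0' 60
python3 ok.py 14 && python3 -m creep '0 0 0 0.1 0;0 0 0 0.1 0' 60
```

```text
clock: 10.05
eef_pos: [616.8, -89.7, 286.3]
tcp_rot: [-3.138, 0.001, 1.354]
contact_force: [-7.4, 1.9, 12.0]
opening: 0.125
clock: 10.25
eef_pos: [616.7, -89.7, 286.2]
tcp_rot: [-3.138, 0.001, 1.354]
contact_force: [-7.3, 1.0, 12.5]
opening: 0.128
```

```bash
python3 -m creep '0 0 0 0.15 0;0 0 0 0.15 0' 60; python3 -m creep '0 0 0 -0.1 0;0 0 0 -0.1 0' 60;python3 -m creep '0 0 0 -0.1 0;0 0 0 -0.1 0' 60;python3 -m creep '0 0 0 -0.1 0;0 0 0 -0.1 0' 60;python3 -m creep '0 0 0 -0.1 0;0 0 0 -0.1 0' 60
```

```text
clock: 10.45
eef_pos: [616.6, -89.6, 285.9]
tcp_rot: [-3.138, 0.001, 1.354]
contact_force: [-9.0, 0.5, 14.4]
opening: 0.127
clock: 10.65
eef_pos: [616.7, -89.7, 287.4]
tcp_rot: [-3.139, 0.001, 1.354]
contact_force: [-3.4, 0.2, 3.5]
opening: 0.13
clock: 10.85
eef_pos: [616.7, -89.6, 288.4]
tcp_rot: [-3.139, 0.001, 1.354]
contact_force: [-2.5, 0.3, 2.2]
opening: 0.124
clock: 11.05
eef_pos: [616.8, -89.7, 288.9]
tcp_rot: [-3.139, 0.001, 1.354]
contact_force: [-0.4, -0.7, -1.7]
opening: 0.128
clock: 11.25
eef_pos: [616.7, -89.7, 289.4]
tcp_rot: [-3.138, 0.001, 1.354]
contact_force: [-0.9, -0.6, -4.8]
opening: 0.126
```

The force fell sharply to −4.8 N over 1 mm on letting up, compared with +2.3 N at the same height on the way down. So the tray is held about 20 mm down. I'll set the rack down fully, open slightly, rise and check.

```bash
python3 -m creep '0 0 0 0.1 0;0 0 0 0.1 0' 60; python3 -m creep '35 0 0 0 0;35 0 0 0 0;35 0 0 0 0;35 0 0 0 0' 60;  python3 -m creep '35 0 0 -3 0;35 0 0 -6 0;35 0 0 -10 0;35 0 0 -13 0;35 0 0 -13 0;35 0 0 -13 0'
python3 - <<'E'
from h import *
n="wrist"
c=np.array(camera_info(n)["world_to_cam"]);p,d=grab_frame(n); cv2.imwrite(f"pics/{n}5.png",p);np.save(f"pics/{n}5.npy",d);np.save(f"pics/{n}5_w2c.npy",c)
p,d=grab_frame("scene"); cv2.imwrite("pics/s5z.png",cv2.resize(p[135:255,180:310],None,fx=5,fy=5,interpolation=cv2.INTER_CUBIC))
X=deproj("wrist",d*0+np.load("pics/wrist5.npy"),c)
yaw=np.radians(-12.5);ex=np.array([np.cos(yaw),np.sin(yaw)]);ey=np.array([-ex[1],ex[0]])
for v in(130,150,170,200): print(v,[(u,round(float(X[v,u,:2]@ey),1),int(X[v,u,2])) for u in range(254,392,6)])
for u in(300,340): print(u,[(v,round(float(X[v,u,:2]@ex),1),int(X[v,u,2])) for v in range(84,270,5)])
E
```

```text
clock: 11.45
eef_pos: [616.6, -89.6, 288.6]
tcp_rot: [-3.138, 0.001, 1.354]
contact_force: [-3.0, 0.5, 1.5]
opening: 0.128
clock: 11.85
eef_pos: [616.8, -89.7, 288.7]
tcp_rot: [-3.138, 0.001, 1.354]
contact_force: [0.4, -0.8, -0.4]
opening: 0.348
clock: 12.45
eef_pos: [617.2, -89.6, 419.2]
tcp_rot: [-3.14, 0.001, 1.354]
contact_force: [-0.6, 0.6, -0.3]
opening: 0.346
130 [(254, -13.2, 78), (260, -7.6, 79), (266, -2.4, 78), (272, 3.2, 80), (278, 5.7, 57), (284, 13.1, 73), (290, 21.3, 104), (296, 27.2, 117), (302, 31.9, 118), (308, 36.7, 120), (314, 41.0, 106), (320, 45.9, 106), (326, 50.8, 105), (332, 55.3, 118), (338, 59.9, 119), (344, 64.7, 116), (350, 70.3, 105), (356, 78.7, 71), (362, 87.9, 40), (368, 88.4, 80), (374, 93.7, 81), (380, 99.2, 80), (386, 104.7, 79)]
150 [(254, -14.1, 79), (260, -8.6, 79), (266, -3.2, 79), (272, 2.5, 81), (278, 5.9, 64), (284, 12.4, 72), (290, 17.3, 64), (296, 26.0, 105), (302, 31.6, 117), (308, 36.3, 115), (314, 40.9, 105), (320, 45.9, 104), (326, 50.9, 105), (332, 46.4, 388), (338, 60.3, 117), (344, 65.9, 104), (350, 46.4, 388), (356, 79.3, 72), (36
[... 1618 characters left out ...]
33.5, 80), (89, 537.5, 79), (94, 541.6, 79), (99, 545.6, 81), (104, 550.1, 72), (109, 556.8, 23), (114, 557.3, 95), (119, 560.5, 105), (124, 564.4, 106), (129, 567.0, 119), (134, 570.8, 119), (139, 574.9, 117), (144, 580.6, 105), (149, 583.0, 116), (154, 586.3, 120), (159, 590.4, 119), (164, 597.3, 105), (169, 601.8, 104), (174, 605.6, 107), (179, 610.4, 105), (184, 614.6, 106), (189, 619.3, 105), (194, 624.1, 104), (199, 628.3, 105), (204, 632.9, 105), (209, 637.3, 106), (214, 642.2, 105), (219, 647.3, 104), (224, 647.3, 116), (229, 650.3, 120), (234, 661.5, 105), (239, 666.4, 105), (244, 665.5, 118), (249, 669.5, 119), (254, 697.4, 74), (259, 699.2, 81), (264, 705.9, 79), (269, 711.4, 79)]
```

View pics/wrist5.png

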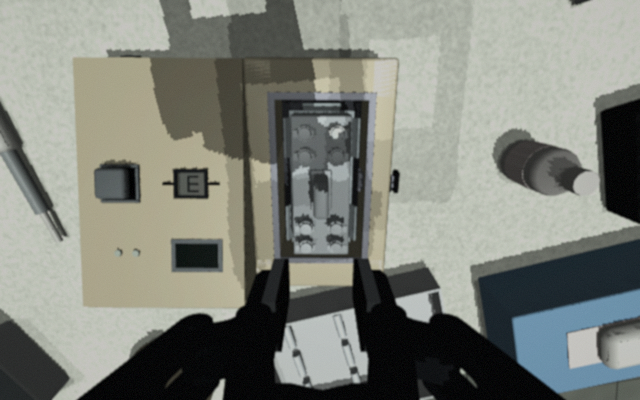

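View pics/s5z.png

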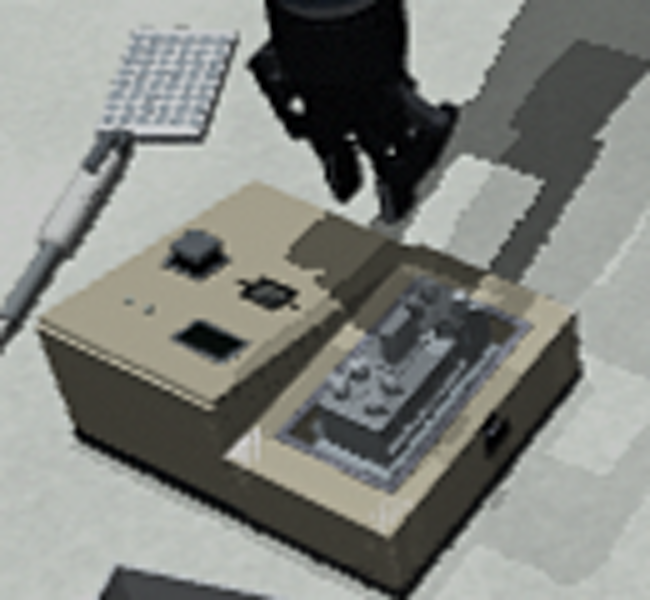

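The rack sits level in the well at pixel (320,180). Its top is at z = 105, so its underside is at 63, and the tray stays sunk about 21 mm with nothing on it. Sideways offset is under 1 mm. Now the key: shut the fingers and move over it.

```bash
python3 -m creep '0 -4 -0.3 0 0;0 -8 -0.8 0 0;0 -12 -1.2 0 0;0 -16 -1.55 2 0;0 -17.56 -1.55 5 0;0 -17.56 -1.55 9 0;0 -17.56 -1.55 11 0;0 -17.56 -1.55 11.4 0;0 -17.56 -1.55 11.4 0;0 -17.56 -1.55 11.4 0' 40;  python3 -m creep '0 0 0 0 0;0 0 0 0 0'
python3 - <<'E'
from h import *
n="wrist"
p,d=grab_frame(n); cv2.imwrite(f"pics/{n}6.png",p)
p,d=grab_frame("scene"); cv2.imwrite("pics/s6z.png",cv2.resize(p[135:255,180:310],None,fx=5,fy=5,interpolation=cv2.INTER_CUBIC))
E
```

```text
clock: 13.55
eef_pos: [563.7, -257.7, 304.4]
tcp_rot: [-3.137, 0.001, 1.354]
contact_force: [0.3, -0.1, 0.8]
opening: -0.003
clock: 13.75
eef_pos: [564.2, -257.7, 305.8]
tcp_rot: [-3.14, 0.002, 1.355]
contact_force: [0.8, -0.9, -0.1]
opening: -0.001
```

View pics/wrist6.png

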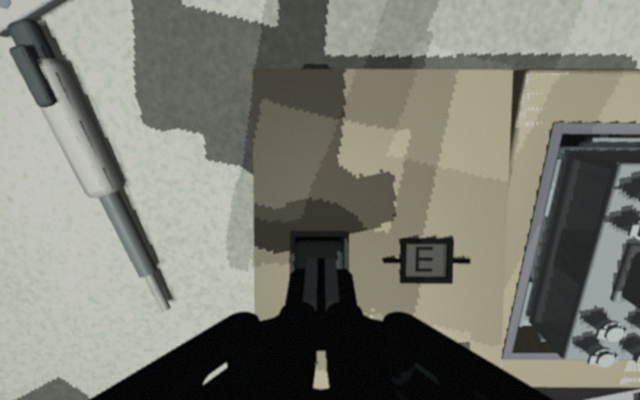

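View pics/s6z.png

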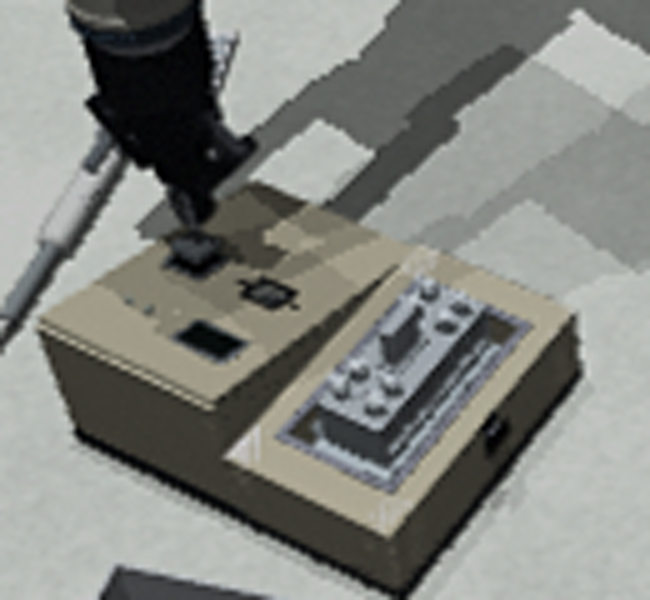

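The closed fingers stand over the key at (320,250), centred sideways, and the window at (427,262) can be read from this pose (still 3). I'll go down to touch.

```bash
python3 -m creep '0 0 0 0.8 0;0 0 0 1.4 0;0 0 0 1.4 0;0 0 0 1.4 0'; python3 ok.py 2 && python3 -m creep '0 0 0 0.2 0;0 0 0 0.2 0'; python3 ok.py 2 && python3 -m creep '0 0 0 0.2 0;0 0 0 0.2 0';python3 ok.py 2 && python3 -m creep '0 0 0 0.2 0;0 0 0 0.2 0'
```

```text
clock: 14.25
eef_pos: [563.8, -257.7, 290.8]
tcp_rot: [-3.138, 0.001, 1.354]
contact_force: [-0.1, 0.4, 0.2]
opening: 0.002
clock: 14.45
eef_pos: [564.0, -257.7, 288.9]
tcp_rot: [-3.138, 0.001, 1.354]
contact_force: [0.1, -0.2, 2.2]
opening: -0.004
```

```bash
python3 -m creep '0 0 0.1 0.4 0;0 0 0.2 0.7 0;0 0 0.2 0.7 0'; python3 ok.py 14 && python3 -m creep '0 0 0.03 0.1 0;0 0 0.03 0.1 0'; python3 ok.py 14 && python3 -m creep '0 0 0.03 0.1 0;0 0 0.03 0.1 0';python3 ok.py 14 && python3 -m creep '0 0 0.03 0.1 0;0 0 0.03 0.1 0';python3 ok.py 14 && python3 -m creep '0 0 0.03 0.1 0;0 0 0.03 0.1 0'
```

```text
clock: 14.75
eef_pos: [565.9, -258.3, 281.8]
tcp_rot: [-3.138, 0.001, 1.354]
contact_force: [-1.6, 0.1, 5.5]
opening: 0.006
clock: 14.95
eef_pos: [566.2, -258.3, 280.7]
tcp_rot: [-3.138, 0.001, 1.354]
contact_force: [-1.8, 0.7, 3.5]
opening: -0.001
clock: 15.15
eef_pos: [566.5, -258.4, 279.6]
tcp_rot: [-3.138, 0.001, 1.354]
contact_force: [-1.8, 0.6, 3.9]
opening: -0.001
clock: 15.35
eef_pos: [566.9, -258.4, 278.5]
tcp_rot: [-3.138, 0.001, 1.354]
contact_force: [-1.8, 0.7, 3.5]
opening: 0.0
clock: 15.55
eef_pos: [567.1, -258.5, 277.7]
tcp_rot: [-3.138, 0.001, 1.354]
contact_force: [-3.1, 1.5, 8.4]
opening: -0.0
```

```bash
python3 -m creep '0 0 0.03 0.1 0;0 0 0.03 0.1 0'; python3 -m creep '0 0 -0.15 -0.5 0;0 0 -0.3 -1.3 0;0 0 -0.3 -1.5 0;0 0 -0.3 -1.5 0'
python3 - <<'E'
from h import *
p,d=grab_frame("wrist"); print(sense()["eef_pos"]); cv2.imwrite("pics/d7.png",cv2.resize(cv2.rotate(p[210:310,280:480],cv2.ROTATE_180),None,fx=3,fy=3,interpolation=cv2.INTER_CUBIC))
E
```

```text
clock: 15.75
eef_pos: [567.3, -258.6, 277.2]
tcp_rot: [-3.137, 0.001, 1.354]
contact_force: [-3.9, 1.3, 11.0]
opening: -0.0
clock: 16.15
eef_pos: [564.6, -258.0, 292.5]
tcp_rot: [-3.138, 0.002, 1.354]
contact_force: [-0.2, 0.3, 0.2]
opening: -0.0
[ 564.4970048  -257.90947678  292.19991082]
```

View pics/d7.png

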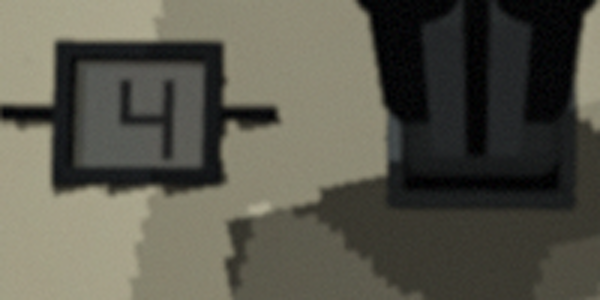

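The window now shows 4. I'll press again in the same way.

```bash
python3 -m creep '0 0 0.1 0.5 0;0 0 0.18 0.9 0;0 0 0.24 1.2 0;0 0 0.28 1.4 0;0 0 0.3 1.5 0;0 0 0.3 1.53 0;0 0 0.3 1.53 0'; python3 ok.py 7 && python3 -m creep '0 0 0.03 0.1 0;0 0 0.03 0.1 0'; python3 -m creep '0 0 -0.15 -0.5 0;0 0 -0.3 -1.3 0;0 0 -0.3 -1.5 0;0 0 -0.3 -1.5 0'
python3 - <<'E'
from h import *
p,d=grab_frame("wrist"); print(sense()["eef_pos"]); cv2.imwrite("pics/d8.png",cv2.resize(cv2.rotate(p[210:310,280:480],cv2.ROTATE_180),None,fx=3,fy=3,interpolation=cv2.INTER_CUBIC))
E
```

```text
clock: 16.9
eef_pos: [568.1, -258.7, 277.6]
tcp_rot: [-3.14, 0.002, 1.355]
contact_force: [-1.5, 1.5, 11.0]
opening: 0.0
clock: 17.3
eef_pos: [565.1, -258.0, 292.7]
tcp_rot: [-3.14, 0.002, 1.354]
contact_force: [0.2, 0.7, -0.1]
opening: 0.001
[ 565.02211041 -258.01616691  292.41292089]
```

View pics/d8.png

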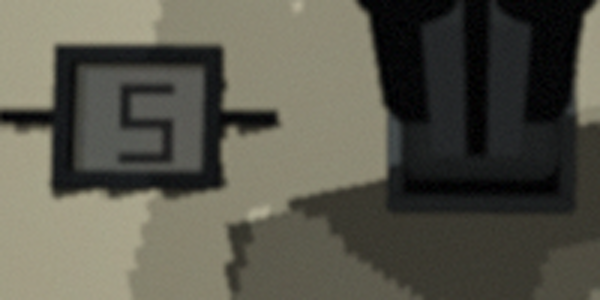

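The window shows 5.

```bash
python3 -m creep '0 0 0.05 0.5 0;0 0 0.13 0.9 0;0 0 0.19 1.2 0;0 0 0.23 1.4 0;0 0 0.26 1.5 0;0 0 0.26 1.53 0;0 0 0.26 1.53 0'; python3 ok.py 7 && python3 -m creep '0 0 0.03 0.1 0;0 0 0.03 0.1 0'; python3 -m creep '0 0 -0.15 -0.5 0;0 0 -0.3 -1.3 0;0 0 -0.3 -1.5 0;0 0 -0.3 -1.5 0'
python3 - <<'E'
from h import *
p,d=grab_frame("wrist"); print(sense()["eef_pos"]); cv2.imwrite("pics/d9.png",cv2.resize(cv2.rotate(p[210:310,280:480],cv2.ROTATE_180),None,fx=3,fy=3,interpolation=cv2.INTER_CUBIC))
E
```

```text
clock: 18.05
eef_pos: [568.0, -258.7, 277.6]
tcp_rot: [-3.14, 0.002, 1.354]
contact_force: [-1.1, 1.7, 10.7]
opening: -0.002
clock: 18.45
eef_pos: [564.9, -258.0, 292.7]
tcp_rot: [-3.14, 0.002, 1.354]
contact_force: [0.9, -0.3, -0.0]
opening: -0.001
[ 564.90004926 -257.9663529   292.41376054]
```

View pics/d9.png

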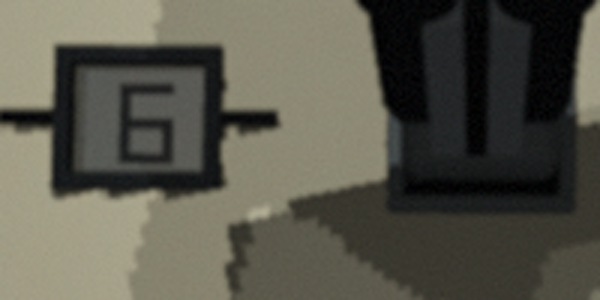

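The window shows 6, so one more press. After that I'll rise well clear.

```bash
python3 -m creep '0 0 0.05 0.5 0;0 0 0.13 0.9 0;0 0 0.19 1.2 0;0 0 0.23 1.4 0;0 0 0.26 1.5 0;0 0 0.26 1.53 0;0 0 0.26 1.53 0'; python3 ok.py 7 && python3 -m creep '0 0 0.03 0.1 0;0 0 0.03 0.1 0'; python3 -m creep '0 0 -0.15 -0.5 0;0 0 -0.3 -1.3 0;0 0 -0.3 -1.5 0;0 0 -0.3 -4 0;0 0 -0.3 -8 0;0 0 -0.3 -12 0;0 4 -3 -13 0;0 8 -6 -13 0;0 8 -6 -13 0;0 8 -6 -13 0'
python3 - <<'E'
from h import *
c=np.array(camera_info("wrist")["world_to_cam"]);p,d=grab_frame("wrist"); print(sense()["eef_pos"],sense()["contact_force"]); cv2.imwrite("pics/w10.png",cv2.rotate(p,cv2.ROTATE_180))
X=deproj("wrist",d,c)
yaw=np.radians(-12.5);ex=np.array([np.cos(yaw),np.sin(yaw)]);ey=np.array([-ex[1],ex[0]])
x=X[...,:2]@ex;y=X[...,:2]@ey
m=(x>545)&(x<700)&(y>15)&(y<78)&(abs(X[...,2]-105)<4)
print(m.sum(),np.median(X[m][:,2]),cv2.minAreaRect(np.c_[x[m],y[m]].astype(np.float32)))
p,d=grab_frame("scene"); cv2.imwrite("pics/s10.png",p)
p,d=grab_frame("top"); cv2.imwrite("pics/t10.png",p)
E
```

```text
clock: 19.2
eef_pos: [567.9, -258.7, 277.7]
tcp_rot: [-3.141, 0.002, 1.354]
contact_force: [-1.6, 0.8, 10.2]
opening: -0.003
clock: 20.2
eef_pos: [526.2, -166.6, 407.7]
tcp_rot: [-3.141, 0.002, 1.356]
contact_force: [-0.2, 0.2, -0.2]
opening: -0.0
[ 526.64951402 -167.36972084  407.60608621] [-0.33106316 -0.54711264  0.70025865]
4164 105.62627958694034 ((617.49267578125, 46.11906433105469), (121.33545684814453, 50.27869415283203), 0.016490839421749115)
```

View pics/w10.png

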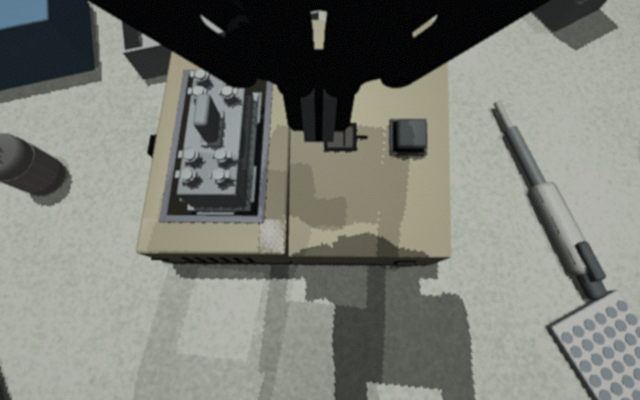

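View pics/s10.png

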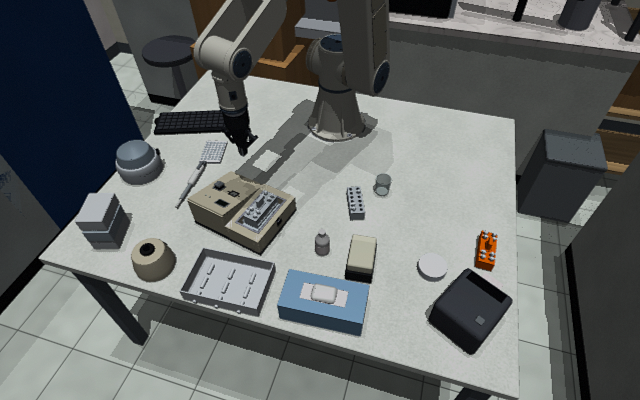

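The tool hides the window at (340,138). I'll back off to see it.

```bash
python3 -m creep '0 0 -4 0 0;0 0 -8 0 0;0 0 -10 0 0;0 0 -10 0 0;0 0 -10 0 0'
python3 - <<'E'
from h import *
p,d=grab_frame("wrist"); cv2.imwrite("pics/w11.png",cv2.rotate(p,cv2.ROTATE_180)[0:300])
E
```

```text
clock: 20.85
eef_pos: [430.1, -147.4, 407.7]
tcp_rot: [3.141, 0.002, 1.353]
contact_force: [-0.6, 0.5, -0.0]
opening: 0.002
```

View pics/w11.png

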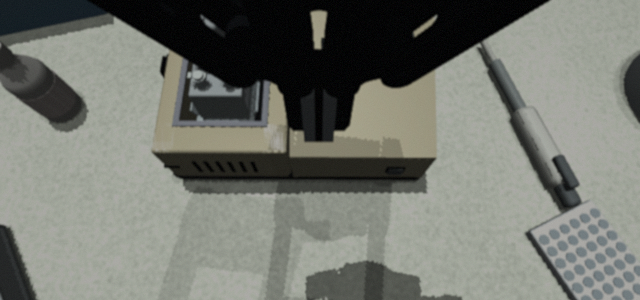

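```bash
python3 -m creep '0 3 4 -1 0;0 6 8 -1 0;0 9 12 -1 0;0 9.7 16 -1 0;0 9.7 17 -1 0;0 9.7 17 -1 0;0 9.7 17 -1 0'
python3 - <<'E'
from h import *
c=np.array(camera_info("wrist")["world_to_cam"]);p,d=grab_frame("wrist"); cv2.imwrite("pics/w12.png",cv2.resize(cv2.rotate(p[40:300,60:410],cv2.ROTATE_180),None,fx=2.2,fy=2.2,interpolation=cv2.INTER_CUBIC))
X=deproj("wrist",d,c)
yaw=np.radians(-12.5);ex=np.array([np.cos(yaw),np.sin(yaw)]);ey=np.array([-ex[1],ex[0]])
x=X[...,:2]@ex;y=X[...,:2]@ey
m=(x>545)&(x<700)&(y>15)&(y<78)&(abs(X[...,2]-105)<3)
print(m.sum(),np.median(X[m][:,2]),cv2.minAreaRect(np.c_[x[m],y[m]].astype(np.float32)),np.percentile(x[m],1),np.percentile(y[m],[1,99]))
E
```

```text
clock: 21.6
eef_pos: [617.1, -89.7, 416.8]
tcp_rot: [-3.141, 0.002, 1.353]
contact_force: [-0.9, 0.8, 0.3]
opening: -0.001
5461 105.53674239069142 ((619.4361572265625, 46.26408386230469), (50.10572814941406, 124.07278442382812), 89.99198913574219) 557.5796916958403 [21.71177329 70.82890912]
```

View pics/w12.png

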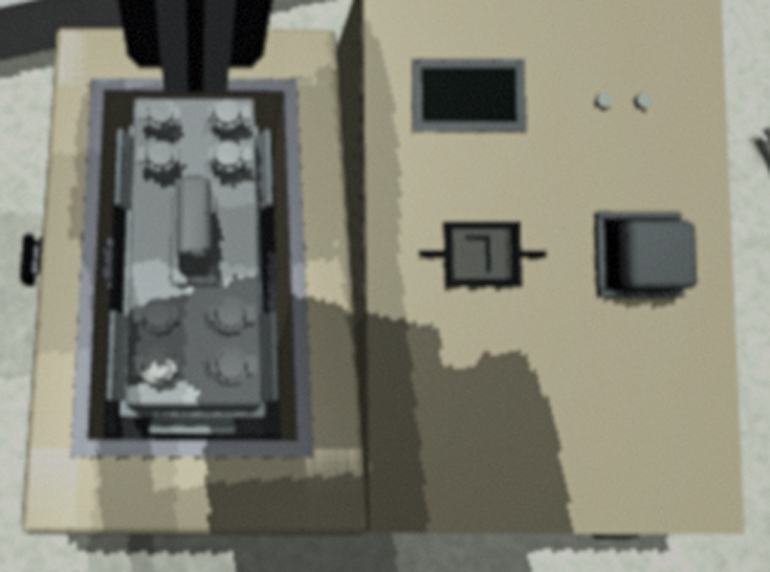

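View pics/t10.png

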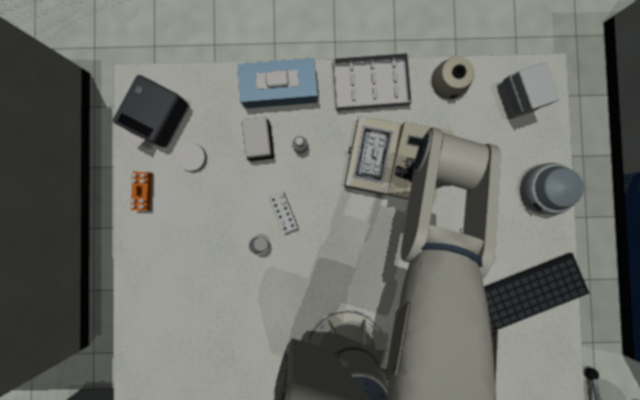

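The window at (483,255) shows 7, the key is fully up, and the rack is seated straight between the guides. Its top is at z = 105.5, unchanged since release. The other things are where they were and the gripper is clear.

```bash
python3 -c "
from rig import *
print(sense()['contact_force'],sense()['clock']);print(sign_off())"
```

```text
[ 0.83096421  0.35729015 -0.14198012] 21.65
the job is handed in; nothing more can be done
None
```

The rack is on the spring lift and held down by the catch, and the minutes drum shows 7. I handed the job in at 21.7 s; no verdict is reported.

- **Rack:** I gripped it by its bar, set it between the guides and pressed in small steps until the stop, about 22 mm down. The push peaked at about 14 N at the wrist. On letting up, the force fell off at once instead of following the spring.
- **Drum:** it started at 3. Four full presses of the step key, each up to about 11 N, took it to 4, 5, 6 and then 7.

**Last checks:**
- **Seating:** the rack is level, with its top steady at z ≈ 105.5 mm, so the lift stays sunk about 21 mm with nothing pushing it. Its yaw is within about 0.5° of the incubator's.
- **Centring:** sideways it is under 1 mm off the middle of the well, and fore-aft about 2 to 3 mm off. Both are well inside the 10 mm allowed.
- **Surroundings:** by eye in the pictures, the other things have not moved; I did not measure them again. The gripper is clear of everything.

**Disagreements:** readings picked by eye from the first wrist picture put the well up to 5 mm further left than the top camera did. The wrist camera's depth, which showed the well at its given 82 mm width, settled this, and I placed the rack by that.

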